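# Fit the blue bay cover under its lip

### The job

Close the open bay in the white deck block with the blue cover: tilt the cover so that its yellow tongue goes in under the yellow lip of the pocket, then level it down until it lies flat on the pocket floor, and let go. Leave the grey cover (it has no tongue) and the steel post standing as they are.

Things in the scene. Friction and masses are not known exactly. Their poses are not given: they have to be found in the camera images.
- cover_grip (a point): Centre of the black grip bar (20 x by 44 y by 40 high, mm) on the loose blue cover to be fitted, 0.28 kg, lying flat on the table. z up. Underside 40 mm below this point, body top 20 mm below. Body 80 wide (y), 20 thick, from x -44 to +52 mm; a yellow tongue 80 wide, 6 thick, level with the underside, runs on to x -68 mm, so the underside is 120 mm long.
- pocket (a point): Mid-floor (10 mm above the table) of the pocket in the fixed white block, 164 x 126 mm. z up. Pocket 132 long (x +-66), 94 wide (y +-47), walls 16 thick and 22 high. A yellow lip roofs x -66 to -46 (end nearer the robot), underside 17 above the floor, top flush with the walls; open mouth 112 long. Fitted: cover x along pocket x, tongue under lip, grip centre 40 up, 2 to 14 mm to +x.
- spare_grip (a point): Centre of the black grip bar of the loose grey cover, a bystander to leave alone. Same bar and body as the blue cover (96 x 80 x 20 mm), but grey and without a tongue. Flat on the table; its underside is 40 mm below this point.
- post_mid (a point): Half-way up the loose steel post with a black cap, a bystander to leave alone: 85 mm tall, 24 mm across the cap, 38 mm across its foot disc, standing upright on the table. z is its long axis.
Things that resemble listed ones, but are neither listed nor needed, are in the scene too. Of the things that look like the part that bears pocket, the middle-sized one is meant.

How it is judged (in metres and radians):
On the way:
1. the blue cover is over the pocket, tilted by more than 3 degrees (horizontal distance between cover_grip and pocket below 0.07 m and angle between cover_grip's own z axis and vertical above 0.055 rad), for 0.05 s.
At the end, for the whole second after the job is handed in: Blue cover level (3.4 deg) on the pocket floor, tongue under the lip: grip centre 34 to 46 mm above the floor, -6 to +22 mm along and within 14 mm across of the pocket's middle, lengths aligned within 11 deg. Grey cover and post within 30 mm of their starts, post upright within 11 deg (x of cover_grip in the frame of pocket between -0.006 and 0.022 m and y of cover_grip in the frame of pocket between -0.014 and 0.014 m and z of cover_grip in the frame of pocket between 0.034 and 0.046 m and angle between cover_grip's own z axis and vertical below 0.06 rad and angle between the x axis of cover_grip and the x axis of pocket, either way round below 0.2 rad and distance of each of spare_grip, post_mid from where it was at the start of the episode below 0.03 m and angle between post_mid's own z axis and vertical below 0.2 rad); the robot touches nothing.
It fails at once if the grey cover is shifted by more than 30 mm (distance of spare_grip from where it was at the start of the episode above 0.03 m).
It fails at once if the post is shifted by more than 30 mm or knocked over (distance of post_mid from where it was at the start of the episode above 0.03 m or angle between post_mid's own z axis and vertical above 0.5 rad).
It also fails if it takes over 43 s, if anything falls off the work surface, if the arm or the gripper's body presses on something with over 40 N, if the wrist force passes 120 N, or if a joint passes its speed limit or range.

### The arm

A 7-joint arm with a two-finger parallel gripper is mounted at the origin on the work surface. World frame = base frame: x ahead of the robot, y to its left, z up, the work surface at z = 0. Lengths are in m, angles in degrees, forces in N, time in s.
With the tool pointing down it reaches from about 0.425 to 0.95 m from the base axis. Payload 4.7 kg.
Tool frame: the origin (TCP) lies midway between the tips of the shut fingers; the grasp point (between the pads) lies ctrl.hold_point_z behind it (ctrl.hold_point_z is the distance from the TCP to the grasp point, in m); z points along the fingers, y is the direction in which the jaws open and shut (so a half turn about z gives the same grasp; the last joint's range is limited). The gripper opens to 85 mm and grips with 20 to 120 N. Pads are 22 mm wide; open, the fingers measure 114 mm over their backs; the gripper's body (76 mm by 85 mm) begins 54 mm behind the grasp point. The pads swing forward as they close: fully open they stand 13 mm farther back than shut.
Start: joints at [-76.255, 26.849, -2.785, 87.806, 1.381, 65.374, -4.715], TCP at [0.179, 0.651, 0.231] pointing down, gripper open.
Joint ranges: [-148.3, 148.3], [-19.14, 114.17], [-79.39, 73.82], [5.75, 140.21], [-59.74, 239.74], [12.07, 113.84], [-152.46, 152.46]. Speed limits (degrees/s): [147.25, 147.25, 180, 180, 180, 180, 180].

### API

Orientations are given as [roll, pitch, yaw] about the fixed x, y, z axes, in that order (R = Rz(yaw) Ry(pitch) Rx(roll)).
In Python, from rig import ctrl, vision gives the robot as it stands.
- The arm moves only by the tool carry_out, never from a script. Its argument "increments" is a list of rows, each an object of numbers: "x", "y", "z": the shift along the world's x, y, z normalised to -1 to 1, where 1 is 1 m; "wx", "wy", "wz": the turn, a rotation vector about the world's x, y, z normalised to -1 to 1, where 1 is 0.1 rad; "gripper": the finger opening in mm, from 0 to 85.4. A call has 1 to 8 rows; each row shifts and turns the commanded pose from where the row before left it; what a row does not reach is not made up. A row lasts 1/12 s, in which the tool goes at most 41.7 mm and 7.16 degrees, less where a joint would pass 70% of its speed; a pose out of reach is approached as far as the arm can. A call with a number of a shift or a turn outside -1 to 1 is refused whole. A call with a gripper value outside its range is refused whole. The fingers move at their own pace and stop on an object; "grip_force" is the grip in N (left out, the last holds). Time passes only in rows, so rows that do not move let the fingers close. It gives the time, the measured TCP pose, the force and the opening at its end, in the units of the state.
- ctrl.get_state(): the state, without advancing time (a new reading comes with each control period).
- vision.grab_frame(name): name is "side" or "top"; returns a dict with "pixels" (420x560x3 uint8, blue, green, red), "depth" (420x560 float32, m along the optical axis (not along the pixel's ray), 0 where there is no reading), "fx", "fy", "cx", "cy" (pixels), "dist" ([k1, k2, p1, p2, k3] as OpenCV has them; the pictures are not rectified), "camera_from_world" (4x4, takes a point from world to camera coordinates). Camera axes: x right, y up, looking along -z (the intrinsics and any distortion apply to the point x, -y, -z); pixel columns grow to the right and rows downward; lengths in m; the calibration is good to about 2 mm. A picture is of the moment at which its call begins.
- ctrl.finish_job(): hands the job in, once; it reports no verdict.
The state is a dict: "t": time; "joint_positions": joint angles; "qd": joint speeds; "tau": joint torques, N m; "eef_pos": TCP position; "tool_rot": TCP orientation; "force": force on the tool from outside, world axes, zero at the start; "moment": the same for the moment, N m; "width": finger opening in m.
Only numpy, scipy, OpenCV 4.12 (cv2) and the standard library are available. Lean on these libraries where they do the work, as an engineer would, in place of code of your own. Each camera call takes 0.05 s, during which the arm holds its last target. There are 200 camera calls.

## Working session

There is one attempt and no reset: what is moved stays moved. The work goes in short steps, Python scripts to look and compute and a tool call to move; the robot and the scene stay as the last step left them, time stands still between calls to the robot, and variables do not carry over. Pictures are saved under pics/ and viewed, about 8 in all and at most 12, crops included, and the job is handed in when it is done.

Besides the shell and the picture viewer there is one more tool, called after "Call:" as name([rows], argument=value, ...), one row to a line, values as JSON. carry_out: Moves the arm, as the interface text tells. Scaled input: -1 to 1 covers 1 m each way for a shift and 0.1 rad each way for a turn. Its arguments: {"type":"object","properties":{"increments":{"type":"array"},"grip_force":{"type":"number"}},"required":["increments"]}

```bash
ls; mkdir -p pics; python3 - <<'E'
from rig import ctrl, vision
import cv2,numpy as np,pickle
s=ctrl.get_state(); print({k:np.round(v,3) for k,v in s.items()}, ctrl.hold_point_z)
for n in("top","side"):
    f=vision.grab_frame(n); pickle.dump(f,open(f'{n}0.pkl','wb'))
    cv2.imwrite(f'pics/{n}0.png',f['pixels'])
    print(n,f['fx'],f['fy'],f['cx'],f['cy'],f['dist'],np.round(f['camera_from_world'],3).tolist())
E
```

```text
pics
{'t': np.float64(0.0), 'joint_positions': array([-76.256,  26.898,  -2.783,  87.873,   1.381,  65.373,  -4.716]), 'qd': array([ 0.037,  0.028,  0.004,  0.003,  0.005,  0.028, -0.016]), 'tau': array([-1.0000e-03, -5.1030e+01, -4.7000e-02, -2.3771e+01,  1.1000e-02,
        8.0000e-03, -0.0000e+00]), 'eef_pos': array([0.179, 0.65 , 0.23 ]), 'tool_rot': array([-1.79889e+02,  4.00000e-03,  1.64601e+02]), 'force': array([-1.241, -0.326, -0.688]), 'moment': array([ 0.024, -0.001, -0.001]), 'width': np.float64(0.085)} 0.0187
top 403.29696885504046 403.29696885504046 279.29691651786794 212.27695950930718 [-0.08075781  0.          0.          0.          0.        ] [[0.011, -1.0, -0.008, -0.008], [0.986, 0.01, 0.168, -0.44], [-0.168, -0.009, 0.986, -0.888], [0.0, 0.0, 0.0, 1.0]]
side 388.7496416167463 388.7496416167463 275.51889696920904 201.89467071633578 [-0.10695722  0.          0.          0.          0.        ] [[-0.997, -0.076, -0.013, 0.473], [0.039, -0.653, 0.757, -0.052], [-0.066, 0.754, 0.654, -0.819], [0.0, 0.0, 0.0, 1.0]]
```

View pics/top0.png

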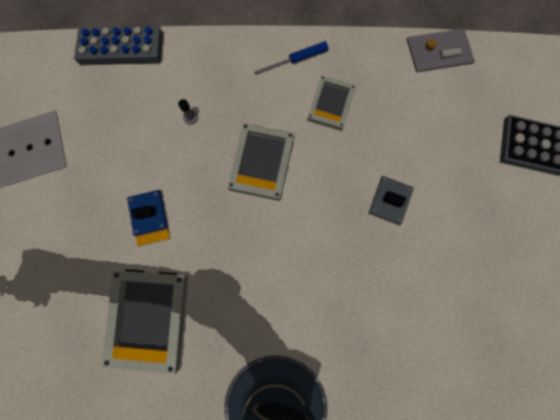

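View pics/side0.png

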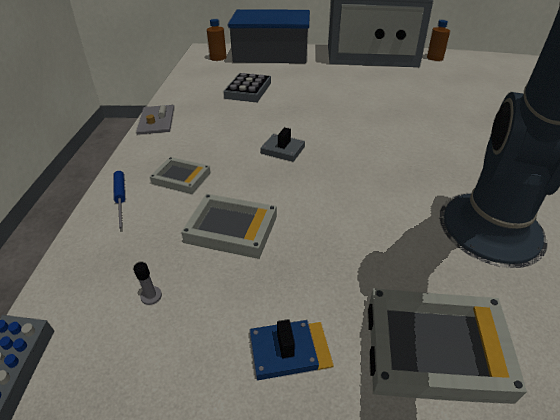

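Three white blocks appear in the top view: large (145,320), middle (262,160) and small (332,102). The middle-sized one at (262,160) should be the pocket. The blue cover with the yellow tongue is at (148,215), the grey cover at (392,200), and the post at (188,110). I'll measure them and confirm the sizes.

```bash
cat > h.py <<'E'
import cv2,numpy as np
def K(f): return np.array([[f['fx'],0,f['cx']],[0,f['fy'],f['cy']],[0,0,1.]])
def ray(f,uv,z):
    """pixels -> world points on plane height z"""
    p=cv2.undistortPoints(np.float64(uv).reshape(-1,1,2),K(f),f['dist'] if isinstance(f['dist'],np.ndarray) else np.array(f['dist'])).reshape(-1,2)
    d=np.c_[p[:,0],-p[:,1],-np.ones(len(p))]
    T=np.array(f['camera_from_world']);R=T[:3,:3];c=-R.T@T[:3,3]
    w=d@R; return c+w*((z-c[2])/w[:,2])[:,None]
def proj(f,X):
    T=np.array(f['camera_from_world']);c=np.atleast_2d(X)@T[:3,:3].T+T[:3,3]
    c=c*[1,-1,-1]
    return cv2.projectPoints(c,np.zeros(3),np.zeros(3),K(f),np.array(f['dist']))[0].reshape(-1,2)
def rect(f,mask,z):
    """min area rect in world at plane z of the biggest blob in mask"""
    cs,_=cv2.findContours(mask.astype(np.uint8),cv2.RETR_EXTERNAL,cv2.CHAIN_APPROX_NONE)
    c=max(cs,key=cv2.contourArea); w=ray(f,c.reshape(-1,2),z)[:,:2]
    (cx,cy),(a,b),t=cv2.minAreaRect(np.float32(w*1000))
    if a<b:a,b,t=b,a,t+90
    t=(t+90)%180-90
    return np.round([cx,cy,a,b,t],1)   # mm, long side angle from x, deg
def masks(f):
    h=cv2.cvtColor(f['pixels'],cv2.COLOR_BGR2HSV);H,S,V=[h[...,i].astype(int) for i in range(3)]
    return dict(yel=(H>14)&(H<30)&(S>180)&(V>90),blue=(H>100)&(H<125)&(S>130)&(V>50),black=(V<38)),H,S,V
def box(m,u0,v0,u1,v1):
    o=np.zeros_like(m);o[v0:v1,u0:u1]=m[v0:v1,u0:u1];return o
E
python3 - <<'E'
from h import *
import pickle
f=pickle.load(open('top0.pkl','rb'));m,H,S,V=masks(f)
for u,v in((262,160),(235,165),(148,200),(143,212),(155,238),(395,199),(275,185),(200,180)): print(u,v,H[v,u],S[v,u],V[v,u],f['depth'][v,u])
print('lip mid',rect(f,box(m['yel'],225,120,300,200),.032))
print('lip large',rect(f,box(m['yel'],100,330,190,370),.032))
print('lip small',rect(f,box(m['yel'],300,70,360,130),.032))
print('tongue',rect(f,box(m['yel'],120,220,180,250),.006))
print('blue',rect(f,box(m['blue'],120,180,180,245),.02))
print('grip',rect(f,box(m['black'],125,190,172,225),.06), 'spare',rect(f,box(m['black'],375,185,412,213),.06))
T=np.array(f['camera_from_world']);
# block by depth: height map
vv,uu=np.mgrid[:420,:560]; uv=np.c_[uu.ravel(),vv.ravel()]
a=ray(f,uv,0.);R=T[:3,:3];c=-R.T@T[:3,3]
d0=-((a-c)@R.T)[:,2]; P=c+(a-c)*(f['depth'].ravel()/d0)[:,None]
Z=P[:,2].reshape(420,560)
blk=(Z>.022)&(Z<.042)
print('mid block',rect(f,box(blk,215,110,305,210),.032)); print('lg',rect(f,box(blk,90,255,200,380),.032)); print('sm',rect(f,box(blk,300,65,365,135),.032))
print('post cap',rect(f,box(m['black'],172,92,200,125),.085))
big=cv2.resize(f['pixels'][105:255,115:315],None,fx=4,fy=4,interpolation=cv2.INTER_CUBIC);cv2.imwrite('pics/crop0.png',np.clip(big*1.5,0,255).astype(np.uint8))
E
```

```text
262 160 120 5 49 0.975423
235 165 33 26 118 0.9523785
148 200 108 212 77 0.9488983
143 212 113 102 10 0.90188277
155 238 21 255 149 0.94897145
395 199 60 23 11 0.90291125
275 185 18 144 136 0.9405156
200 180 18 36 141 0.97639304
lip mid [513.1  52.8  90.   18.4  78.9]
lip large [117.5 304.6 120.8  25.8  86.8]
lip small [ 680.6 -116.6   61.8   12.3   73.2]
tongue [382.9 297.4  77.4  22.2 -75.2]
blue [439.9 310.4  91.7  77.3  14.2]
grip [433.7 303.3  54.4  26.  -78. ] spare [ 469.2 -262.4   47.7   29.    69.6]
mid block [566.   41.6 166.9 126.9 -11.5]
lg [192.9 298.1 224.  173.1  -3.5]
sm [ 681.2 -116.6   87.6   40.1   73.1]
post cap [671.6 214.   47.4  17.   31.9]
```

View pics/crop0.png

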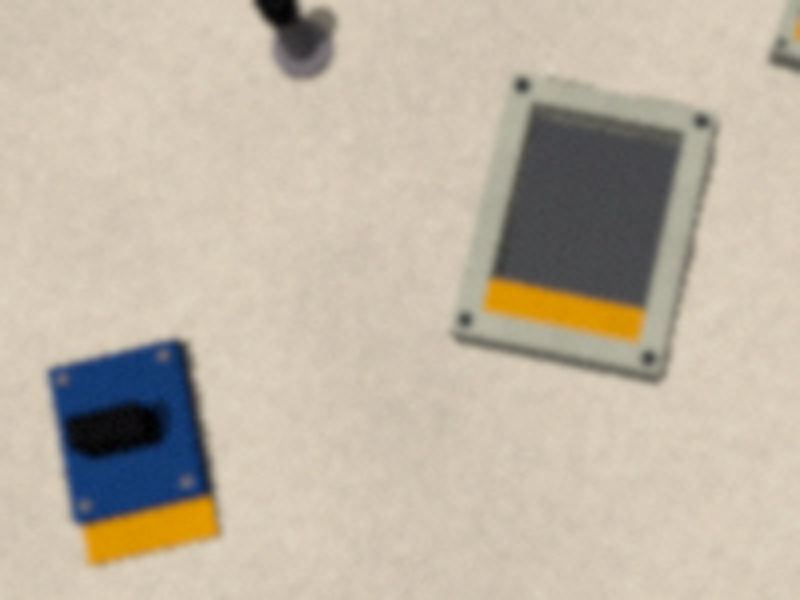

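The crop confirms the middle block: it measures 167 x 127 mm, against 164 x 126 specified (large is 224 x 173, small is 88 long). Its yellow lip is on the robot side, and the blue cover's tongue points toward the robot.

- **Pocket:** about (0.567, 0.042), yaw -11.3°.
- **Grip:** about (0.4365, 0.310), yaw 14.4°.

I'll grasp across the bar's 20 mm side, with the jaws along the cover's x axis.

Call:
carry_out([
  {"x": 0.0161,"y": -0.0213,"wz": -0.657,"gripper": 85},
  {"x": 0.0161,"y": -0.0213,"wz": -0.657},
  {"x": 0.0161,"y": -0.0213,"wz": -0.657},
  {"x": 0.0161,"y": -0.0213,"wz": -0.657},
  {"x": 0.0161,"y": -0.0213,"wz": -0.657},
  {"x": 0.0161,"y": -0.0213,"wz": -0.657},
  {"x": 0.0161,"y": -0.0213,"wz": -0.657},
  {"x": 0.0161,"y": -0.0213,"wz": -0.657},
])

```text
$.increments[0]: bad value
```

Call:
carry_out([
  {"x": 0.0161,"y": -0.0213,"wz": -0.657},
  {"x": 0.0161,"y": -0.0213,"wz": -0.657},
  {"x": 0.0161,"y": -0.0213,"wz": -0.657},
  {"x": 0.0161,"y": -0.0213,"wz": -0.657},
  {"x": 0.0161,"y": -0.0213,"wz": -0.657},
  {"x": 0.0161,"y": -0.0213,"wz": -0.657},
  {"x": 0.0161,"y": -0.0213,"wz": -0.657},
  {"x": 0.0161,"y": -0.0213,"wz": -0.657},
])

```text
$.increments[0]: bad value
```

Call:
carry_out([
  {"z": -0.03},
  {"z": -0.03},
  {"z": -0.03},
  {"z": -0.02},
  {},
  {},
])

```text
$.increments[0]: bad value
```

Call:
carry_out([
  {"x": 0.0161,"y": -0.0213,"z": 0,"wx": 0,"wy": 0,"wz": -0.657,"gripper": 85},
])

```text
t: 0.18
eef_pos: [0.19, 0.6324, 0.2302]
tool_rot: [180.0, -0.2, 161.2]
force: [-0.1, 0.8, -0.5]
width: 0.085
```

Call:
carry_out([
  {"x": 0.0161,"y": -0.0213,"z": 0,"wx": 0,"wy": 0,"wz": -0.657,"gripper": 85},
  {"x": 0.0161,"y": -0.0213,"z": 0,"wx": 0,"wy": 0,"wz": -0.657,"gripper": 85},
  {"x": 0.0161,"y": -0.0213,"z": 0,"wx": 0,"wy": 0,"wz": -0.657,"gripper": 85},
  {"x": 0.0161,"y": -0.0213,"z": 0,"wx": 0,"wy": 0,"wz": -0.657,"gripper": 85},
  {"x": 0.0161,"y": -0.0213,"z": 0,"wx": 0,"wy": 0,"wz": -0.657,"gripper": 85},
  {"x": 0.0161,"y": -0.0213,"z": 0,"wx": 0,"wy": 0,"wz": -0.657,"gripper": 85},
  {"x": 0.0161,"y": -0.0213,"z": 0,"wx": 0,"wy": 0,"wz": -0.657,"gripper": 85},
  {"x": 0.0161,"y": -0.0213,"z": 0,"wx": 0,"wy": 0,"wz": -0.657,"gripper": 85},
])

```text
t: 0.85
eef_pos: [0.3249, 0.4575, 0.2311]
tool_rot: [-180.0, 0.0, 130.5]
force: [1.2, -0.5, 0.2]
width: 0.0851
```

Call:
carry_out([
  {"x": 0.0161,"y": -0.0213,"z": 0,"wx": 0,"wy": 0,"wz": -0.657,"gripper": 85},
  {"x": 0.0161,"y": -0.0213,"z": 0,"wx": 0,"wy": 0,"wz": -0.657,"gripper": 85},
  {"x": 0.0161,"y": -0.0213,"z": 0,"wx": 0,"wy": 0,"wz": -0.657,"gripper": 85},
  {"x": 0.0161,"y": -0.0213,"z": 0,"wx": 0,"wy": 0,"wz": -0.657,"gripper": 85},
  {"x": 0.0161,"y": -0.0213,"z": 0,"wx": 0,"wy": 0,"wz": -0.657,"gripper": 85},
  {"x": 0.0161,"y": -0.0213,"z": 0,"wx": 0,"wy": 0,"wz": -0.657,"gripper": 85},
  {"x": 0.0161,"y": -0.0213,"z": 0,"wx": 0,"wy": 0,"wz": -0.657,"gripper": 85},
  {"x": 0,"y": 0,"z": -0.03,"wx": 0,"wy": 0,"wz": 0,"gripper": 85},
])

```text
t: 1.52
eef_pos: [0.4443, 0.3059, 0.2062]
tool_rot: [179.3, -0.1, 103.6]
force: [0.9, 0.7, 0.4]
width: 0.0852
```

Call:
carry_out([
  {"x": 0,"y": 0,"z": -0.03,"wx": 0,"wy": 0,"wz": 0,"gripper": 85},
  {"x": 0,"y": 0,"z": -0.03,"wx": 0,"wy": 0,"wz": 0,"gripper": 85},
  {"x": 0,"y": 0,"z": -0.03,"wx": 0,"wy": 0,"wz": 0,"gripper": 85},
  {"x": 0,"y": 0,"z": 0,"wx": 0,"wy": 0,"wz": 0,"gripper": 85},
  {"x": 0,"y": 0,"z": 0,"wx": 0,"wy": 0,"wz": 0,"gripper": 85},
  {"x": 0,"y": 0,"z": 0,"wx": 0,"wy": 0,"wz": 0,"gripper": 85},
])

```text
t: 2.02
eef_pos: [0.438, 0.3103, 0.1127]
tool_rot: [179.9, -0.0, 104.3]
force: [0.4, 0.6, 0.1]
width: 0.0853
```

Call:
carry_out([
  {"x": -0.001,"y": 0,"z": -0.025,"wx": 0,"wy": 0,"wz": 0,"gripper": 85},
  {"x": 0,"y": 0,"z": -0.025,"wx": 0,"wy": 0,"wz": 0,"gripper": 85},
  {"x": 0,"y": 0,"z": -0.02,"wx": 0,"wy": 0,"wz": 0,"gripper": 85},
  {"x": 0,"y": 0,"z": -0.015,"wx": 0,"wy": 0,"wz": 0,"gripper": 60},
  {"x": 0,"y": 0,"z": 0,"wx": 0,"wy": 0,"wz": 0,"gripper": 40},
  {"x": 0,"y": 0,"z": 0,"wx": 0,"wy": 0,"wz": 0,"gripper": 30},
], grip_force=60)

```text
t: 2.52
eef_pos: [0.4368, 0.3106, 0.0277]
tool_rot: [179.9, -0.1, 104.4]
force: [0.4, 0.5, 0.2]
width: 0.0517
```

Call:
carry_out([
  {"x": 0,"y": 0,"z": 0,"wx": 0,"wy": 0,"wz": 0,"gripper": 10},
  {"x": 0,"y": 0,"z": 0,"wx": 0,"wy": 0,"wz": 0,"gripper": 10},
  {"x": 0,"y": 0,"z": 0,"wx": 0,"wy": 0,"wz": 0,"gripper": 10},
  {"x": 0,"y": 0,"z": 0,"wx": 0,"wy": 0,"wz": 0,"gripper": 10},
  {"x": 0,"y": 0,"z": 0,"wx": 0,"wy": 0,"wz": 0,"gripper": 10},
  {"x": 0,"y": 0,"z": 0,"wx": 0,"wy": 0,"wz": 0,"gripper": 10},
])

```text
t: 3.02
eef_pos: [0.437, 0.3109, 0.0282]
tool_rot: [179.8, -0.1, 104.4]
force: [-0.4, -0.6, 8.6]
width: 0.0195
```

Call:
carry_out([
  {"x": 0,"y": 0,"z": 0.01,"wx": 0,"wy": 0,"wz": 0,"gripper": 10},
  {"x": 0,"y": 0,"z": 0.02,"wx": 0,"wy": 0,"wz": 0,"gripper": 10},
  {"x": 0,"y": 0,"z": 0.03,"wx": 0,"wy": 0,"wz": 0,"gripper": 10},
  {"x": 0,"y": 0,"z": 0.03,"wx": 0,"wy": 0,"wz": 0,"gripper": 10},
  {"x": 0,"y": 0,"z": 0.03,"wx": 0,"wy": 0,"wz": 0,"gripper": 10},
  {"x": 0,"y": 0,"z": 0,"wx": 0,"wy": 0,"wz": 0,"gripper": 10},
  {"x": 0,"y": 0,"z": 0,"wx": 0,"wy": 0,"wz": 0,"gripper": 10},
])

```text
t: 3.6
eef_pos: [0.4364, 0.3105, 0.1483]
tool_rot: [179.8, -0.1, 104.4]
force: [-0.2, -0.3, -2.8]
width: 0.019
```

```bash
python3 - <<'E'
from rig import vision
import cv2,numpy as np,pickle
f=vision.grab_frame('side');pickle.dump(f,open('side1.pkl','wb'));cv2.imwrite('pics/side1.png',np.clip(f['pixels']*1.5,0,255).astype(np.uint8))
E
```

```text
(no output)
```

View pics/side1.png

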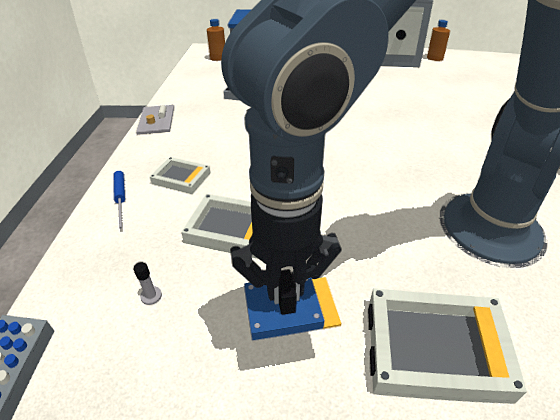

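The side view shows the cover held level, with the tongue at (328,303) pointing toward the robot. I'll measure the offset in the hand from the tongue.

```bash
python3 - <<'E'
from h import *
import pickle
f=pickle.load(open('side1.pkl','rb'));m,*_=masks(f)
y=box(m['yel'],300,270,350,335); r=rect(f,y,.126);print('tongue',r)
g=np.deg2rad(14.3);ex=np.array([np.cos(g),np.sin(g)]);ey=np.array([-ex[1],ex[0]])
d=r[:2]-[436.4,310.5];print('tongue in hand x,y mm',d@ex,d@ey)
f0=pickle.load(open('side0.pkl','rb'));m,*_=masks(f0)
print('side0 lip',rect(f0,box(m['yel'],235,200,275,245),.032),'tongue0',rect(f0,box(m['yel'],305,318,340,375),.006))
E
```

```text
tongue [379.9 300.2  81.3  22.6 -78.4]
tongue in hand x,y mm -57.293478655532375 3.974582185344209
side0 lip [510.7  55.7  90.2  19.   78.4] tongue0 [380.3 300.1  80.1  22.7 -78. ]
```

Call:
carry_out([
  {"x": 0.0126,"y": -0.0228,"z": 0,"wx": 0,"wy": 0,"wz": -0.367,"gripper": 10},
  {"x": 0.0126,"y": -0.0228,"z": 0,"wx": 0,"wy": 0,"wz": -0.367,"gripper": 10},
  {"x": 0.0126,"y": -0.0228,"z": 0,"wx": 0,"wy": 0,"wz": -0.367,"gripper": 10},
  {"x": 0.0126,"y": -0.0228,"z": 0,"wx": 0,"wy": 0,"wz": -0.367,"gripper": 10},
  {"x": 0.0126,"y": -0.0228,"z": 0,"wx": 0,"wy": 0,"wz": -0.367,"gripper": 10},
  {"x": 0.0126,"y": -0.0228,"z": 0,"wx": 0,"wy": 0,"wz": -0.367,"gripper": 10},
  {"x": 0.0126,"y": -0.0228,"z": 0,"wx": 0,"wy": 0,"wz": -0.367,"gripper": 10},
  {"x": 0.0126,"y": -0.0228,"z": 0,"wx": 0,"wy": 0,"wz": -0.367,"gripper": 10},
])

```text
t: 4.32
eef_pos: [0.5354, 0.126, 0.1442]
tool_rot: [-179.8, 0.1, 87.4]
force: [-0.4, 0.4, -2.4]
width: 0.0188
```

Call:
carry_out([
  {"x": 0.0126,"y": -0.0228,"z": 0,"wx": 0,"wy": 0,"wz": -0.367,"gripper": 10},
  {"x": 0.0126,"y": -0.0228,"z": 0,"wx": 0,"wy": 0,"wz": -0.367,"gripper": 10},
  {"x": 0.0126,"y": -0.0228,"z": 0,"wx": 0,"wy": 0,"wz": -0.367,"gripper": 10},
  {"x": 0.0126,"y": -0.0228,"z": 0,"wx": 0,"wy": 0,"wz": -0.367,"gripper": 10},
  {"x": 0,"y": 0,"z": 0,"wx": -0.1296,"wy": -0.641,"wz": 0,"gripper": 10},
  {"x": 0,"y": 0,"z": 0,"wx": -0.1296,"wy": -0.641,"wz": 0,"gripper": 10},
  {"x": 0,"y": 0,"z": 0,"wx": -0.1296,"wy": -0.641,"wz": 0,"gripper": 10},
  {"x": 0,"y": 0,"z": 0,"wx": -0.1296,"wy": -0.641,"wz": 0,"gripper": 10},
])

```text
t: 4.98
eef_pos: [0.5852, 0.0358, 0.1441]
tool_rot: [165.1, 0.3, 79.1]
force: [0.6, -0.5, -2.0]
width: 0.0191
```

Call:
carry_out([
  {"x": 0,"y": 0,"z": -0.015,"wx": 0,"wy": 0,"wz": 0,"gripper": 10},
  {"x": 0,"y": 0,"z": -0.015,"wx": 0,"wy": 0,"wz": 0,"gripper": 10},
  {"x": 0,"y": 0,"z": -0.015,"wx": 0,"wy": 0,"wz": 0,"gripper": 10},
  {"x": 0,"y": 0,"z": 0,"wx": 0,"wy": 0,"wz": 0,"gripper": 10},
  {"x": 0,"y": 0,"z": 0,"wx": 0,"wy": 0,"wz": 0,"gripper": 10},
  {"x": 0,"y": 0,"z": 0,"wx": 0,"wy": 0,"wz": 0,"gripper": 10},
])

```text
t: 5.48
eef_pos: [0.5868, 0.0361, 0.101]
tool_rot: [165.1, 0.2, 79.1]
force: [0.7, -0.0, -3.3]
width: 0.0189
```

```bash
python3 - <<'E'
from rig import vision,ctrl
import cv2,numpy as np,pickle
for n in('side','top'):
    f=vision.grab_frame(n);pickle.dump(f,open(n+'2.pkl','wb'))
    if n=='side':
        c=cv2.resize(f['pixels'][130:310,130:370],None,fx=3,fy=3,interpolation=cv2.INTER_CUBIC);cv2.imwrite('pics/side2.png',np.clip(c*1.5,0,255).astype(np.uint8))
    else: cv2.imwrite('pics/top2.png',np.clip(cv2.resize(f['pixels'][90:240,180:380],None,fx=4,fy=4)*1.5,0,255).astype(np.uint8))
s=ctrl.get_state();print(s['t'],s['eef_pos'],s['tool_rot'],s['force'])
E
```

```text
5.5833 [0.58743033 0.0363043  0.10186104] [1.64964522e+02 1.33125688e-01 7.91079848e+01] [-0.32617487 -0.22678346 -2.62863422]
```

View pics/side2.png

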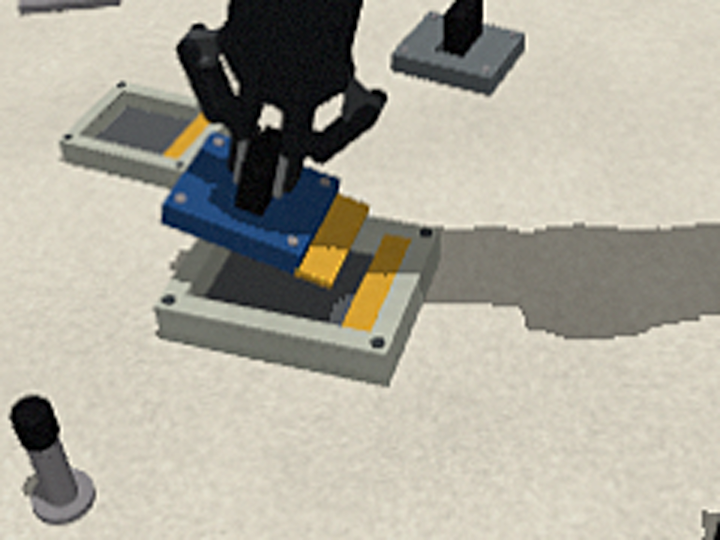

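View pics/top2.png

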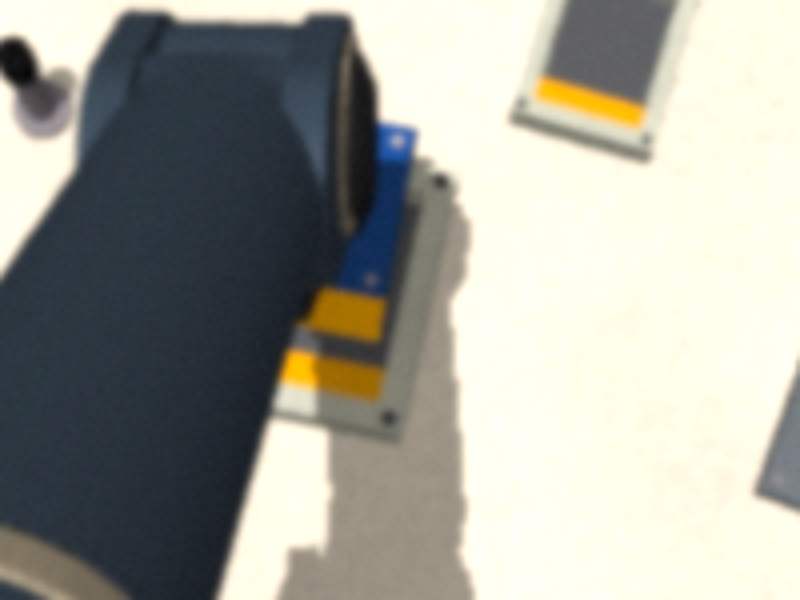

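Both views show the cover tilted tongue-down over the pocket and nearly parallel to it. In the side crop the tongue tip is at (332,285), beyond the lip edge at (372,240). I'll check the predicted tip corners against the images before lowering.

```bash
cat >> h.py <<'E'
def cover_pts(tcp,phi,yaw,pts,off=(0,2,12)):
    """cover-frame points (mm, from grip centre) to world m, given TCP (m)"""
    from scipy.spatial.transform import Rotation as Ro
    R=Ro.from_euler('yz',[-phi,yaw],degrees=True)
    return np.array(tcp)+R.apply((np.array(pts,float)+off)/1000)
E
python3 - <<'E'
from h import *
import pickle
tcp=[.5874,.0363,.1019]
pts=[(-68,-40,-34),(-68,40,-34),(-68,-40,-40),(-68,40,-40),(-44,-40,-20),(-44,40,-20)]
for off in ((0,2,12),(0,0,12)):
  W=cover_pts(tcp,15,-11.5,pts,off)
  for n in('top','side'):
    f=pickle.load(open(n+'2.pkl','rb'));print(off,n,np.round(proj(f,W),1).tolist())
f=pickle.load(open('side2.pkl','rb'));m,*_=masks(f)
h=cv2.cvtColor(f['pixels'],cv2.COLOR_BGR2HSV);y=(h[...,0]>14)&(h[...,0]<30)&(h[...,1]>150)&(h[...,2]>50)
cs,_=cv2.findContours(box(y,225,185,256,228).astype(np.uint8),0,1);c=max(cs,key=cv2.contourArea)
print('side tongue',cv2.approxPolyDP(c,2,True).reshape(-1,2).tolist())
f=pickle.load(open('top2.pkl','rb'));h=cv2.cvtColor(f['pixels'],cv2.COLOR_BGR2HSV);y=(h[...,0]>14)&(h[...,0]<30)&(h[...,1]>150)&(h[...,2]>50)
for b in((250,155,290,176),(245,176,290,192)):
  cs,_=cv2.findContours(box(y,*b).astype(np.uint8),0,1);c=max(cs,key=cv2.contourArea);print('top',cv2.approxPolyDP(c,1.5,True).reshape(-1,2).tolist())
P=lambda X,Y,Z:[.5665+(X*.980+Y*.198)/1000,.0427+(-X*.198+Y*.980)/1000,.01+Z/1000]
print('lip right edge pred',proj(f,[P(-46,-47,22),P(-66,-47,22)]))
E
```

```text
(0, 2, 12) top [[273.1, 175.0], [238.8, 168.0], [273.3, 175.0], [239.2, 168.0], [274.8, 164.4], [239.8, 157.3]]
(0, 2, 12) side [[252.2, 197.3], [239.0, 223.3], [251.6, 199.3], [238.5, 225.3], [242.6, 188.3], [228.6, 213.9]]
(0, 0, 12) top [[274.0, 175.2], [239.6, 168.1], [274.2, 175.2], [240.1, 168.2], [275.7, 164.6], [240.7, 157.4]]
(0, 0, 12) side [[252.5, 196.7], [239.4, 222.6], [251.9, 198.7], [238.9, 224.6], [243.0, 187.7], [229.0, 213.2]]
side tongue [[243, 195], [228, 221], [239, 225], [252, 200]]
top [[255, 170], [274, 174], [276, 166], [260, 162]]
top [[251, 178], [250, 184], [274, 188], [275, 182]]
lip right edge pred [[275.61073143 182.17219896]
 [273.80186478 190.34098152]]
```

The prediction agrees with both images within about 2 mm. Next I'll lower the tip to about 5 mm above the floor, then slide under the lip.

Call:
carry_out([
  {"x": 0,"y": 0,"z": -0.01,"wx": 0,"wy": 0,"wz": 0,"gripper": 10},
  {"x": 0,"y": 0,"z": -0.01,"wx": 0,"wy": 0,"wz": 0,"gripper": 10},
  {"x": 0,"y": 0,"z": -0.01,"wx": 0,"wy": 0,"wz": 0,"gripper": 10},
  {"x": 0,"y": 0,"z": -0.007,"wx": 0,"wy": 0,"wz": 0,"gripper": 10},
  {"x": 0,"y": 0,"z": -0.005,"wx": 0,"wy": 0,"wz": 0,"gripper": 10},
  {"x": 0,"y": 0,"z": 0,"wx": 0,"wy": 0,"wz": 0,"gripper": 10},
  {"x": 0,"y": 0,"z": 0,"wx": 0,"wy": 0,"wz": 0,"gripper": 10},
  {"x": 0,"y": 0,"z": 0,"wx": 0,"wy": 0,"wz": 0,"gripper": 10},
])

```text
t: 6.25
eef_pos: [0.5874, 0.0363, 0.0595]
tool_rot: [165.0, 0.1, 79.1]
force: [-0.1, 0.6, -2.1]
width: 0.0193
```

Call:
carry_out([
  {"x": -0.0036,"y": 0.00073,"z": 0,"wx": 0,"wy": 0,"wz": 0,"gripper": 10},
  {"x": -0.0036,"y": 0.00073,"z": 0,"wx": 0,"wy": 0,"wz": 0,"gripper": 10},
  {"x": -0.0036,"y": 0.00073,"z": 0,"wx": 0,"wy": 0,"wz": 0,"gripper": 10},
  {"x": -0.0036,"y": 0.00073,"z": 0,"wx": 0,"wy": 0,"wz": 0,"gripper": 10},
  {"x": -0.0036,"y": 0.00073,"z": 0,"wx": 0,"wy": 0,"wz": 0,"gripper": 10},
  {"x": -0.0036,"y": 0.00073,"z": 0,"wx": 0,"wy": 0,"wz": 0,"gripper": 10},
  {"x": 0,"y": 0,"z": 0,"wx": 0,"wy": 0,"wz": 0,"gripper": 10},
  {"x": 0,"y": 0,"z": 0,"wx": 0,"wy": 0,"wz": 0,"gripper": 10},
])

```text
t: 6.92
eef_pos: [0.5653, 0.0409, 0.0594]
tool_rot: [165.0, 0.1, 79.1]
force: [-0.0, -0.9, -2.4]
width: 0.019
```

```bash
python3 - <<'E'
from rig import vision,ctrl
import cv2,numpy as np,pickle
f=vision.grab_frame('side');pickle.dump(f,open('side3.pkl','wb'))
c=cv2.resize(f['pixels'][150:290,150:310],None,fx=4,fy=4,interpolation=cv2.INTER_CUBIC);cv2.imwrite('pics/side3.png',np.clip(c*1.5,0,255).astype(np.uint8))
s=ctrl.get_state();print(s['t'],s['eef_pos'],s['tool_rot'],s['force'])
E
```

```text
6.9667 [0.56554931 0.04088765 0.05945847] [1.64986001e+02 1.37570735e-01 7.91310646e+01] [ 0.09937913  0.7719042  -2.92658079]
```

View pics/side3.png

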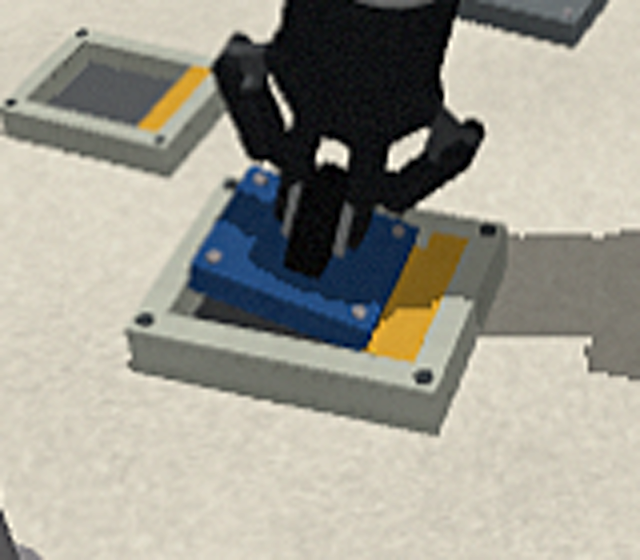

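The tongue is under the lip (side crop about (400,345)), with no contact force. Now I'll level it, pivoting about the tongue tip.

Call:
carry_out([
  {"x": 0.0018,"y": -0.0004,"z": -0.0036,"wx": 0.0864,"wy": 0.4276,"wz": 0,"gripper": 10},
  {"x": 0.0018,"y": -0.0004,"z": -0.0036,"wx": 0.0864,"wy": 0.4276,"wz": 0,"gripper": 10},
  {"x": 0.0016,"y": -0.0003,"z": -0.0028,"wx": 0.0864,"wy": 0.4276,"wz": 0,"gripper": 10},
  {"x": 0.0016,"y": -0.0003,"z": -0.0028,"wx": 0.0864,"wy": 0.4276,"wz": 0,"gripper": 10},
  {"x": 0.0013,"y": -0.0003,"z": -0.0029,"wx": 0.0864,"wy": 0.4276,"wz": 0,"gripper": 10},
  {"x": 0.0013,"y": -0.0003,"z": -0.0029,"wx": 0.0864,"wy": 0.4276,"wz": 0,"gripper": 10},
  {"x": 0,"y": 0,"z": 0,"wx": 0,"wy": 0,"wz": 0,"gripper": 10},
  {"x": 0,"y": 0,"z": 0,"wx": 0,"wy": 0,"wz": 0,"gripper": 10},
])

```text
t: 7.63
eef_pos: [0.5754, 0.0383, 0.0405]
tool_rot: [179.9, 0.0, 79.1]
force: [-1.8, -0.2, -3.3]
width: 0.0193
```

Call:
carry_out([
  {"x": 0,"y": 0,"z": -0.001,"wx": 0,"wy": 0,"wz": 0,"gripper": 10},
  {"x": 0,"y": 0,"z": -0.001,"wx": 0,"wy": 0,"wz": 0,"gripper": 10},
  {"x": 0,"y": 0,"z": -0.0005,"wx": 0,"wy": 0,"wz": 0,"gripper": 10},
  {"x": 0,"y": 0,"z": 0,"wx": 0,"wy": 0,"wz": 0,"gripper": 10},
  {"x": 0,"y": 0,"z": 0,"wx": 0,"wy": 0,"wz": 0,"gripper": 10},
])

```text
t: 8.05
eef_pos: [0.5746, 0.039, 0.0384]
tool_rot: [180.0, -0.0, 79.2]
force: [-0.6, 0.1, -0.6]
width: 0.0191
```

```bash
python3 - <<'E'
from rig import vision,ctrl
import cv2,numpy as np,pickle
f=vision.grab_frame('side');pickle.dump(f,open('side4.pkl','wb'))
c=cv2.resize(f['pixels'][150:290,150:310],None,fx=4,fy=4,interpolation=cv2.INTER_CUBIC);cv2.imwrite('pics/side4.png',np.clip(c*1.5,0,255).astype(np.uint8))
s=ctrl.get_state();print(s['t'],s['eef_pos'],s['tool_rot'],s['force'])
E
```

```text
8.1 [0.57460726 0.03897472 0.03839352] [-1.79995640e+02 -9.53690187e-03  7.91556894e+01] [-0.69833598  0.29375307 -0.84178539]
```

View pics/side4.png

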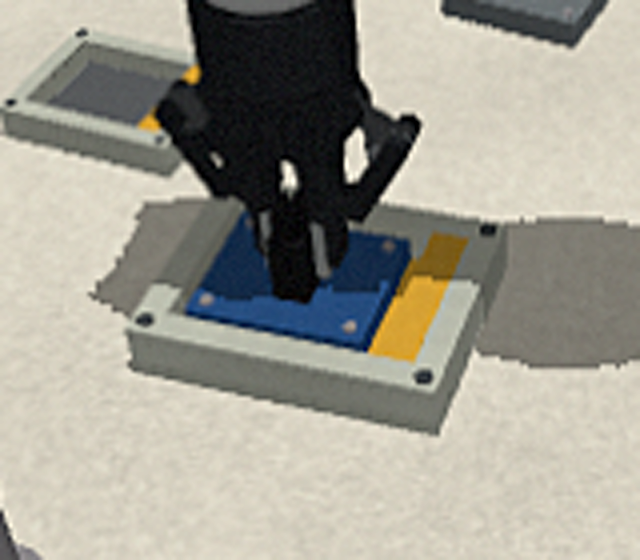

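The cover lies flat inside the walls with its tongue hidden under the lip. The wrist load has dropped to -0.8 N, so the floor is carrying it. Now I'll release and retreat.

Call:
carry_out([
  {"x": 0,"y": 0,"z": 0,"wx": 0,"wy": 0,"wz": 0,"gripper": 25},
  {"x": 0,"y": 0,"z": 0,"wx": 0,"wy": 0,"wz": 0,"gripper": 35},
  {"x": 0,"y": 0,"z": 0,"wx": 0,"wy": 0,"wz": 0,"gripper": 45},
  {"x": 0,"y": 0,"z": 0,"wx": 0,"wy": 0,"wz": 0,"gripper": 45},
  {"x": 0,"y": 0,"z": 0,"wx": 0,"wy": 0,"wz": 0,"gripper": 45},
  {"x": 0,"y": 0,"z": 0,"wx": 0,"wy": 0,"wz": 0,"gripper": 45},
])

```text
t: 8.6
eef_pos: [0.575, 0.0387, 0.0383]
tool_rot: [180.0, -0.0, 79.1]
force: [0.2, 0.3, 0.6]
width: 0.0452
```

Call:
carry_out([
  {"x": 0,"y": 0,"z": 0.01,"wx": 0,"wy": 0,"wz": 0,"gripper": 45},
  {"x": 0,"y": 0,"z": 0.02,"wx": 0,"wy": 0,"wz": 0,"gripper": 45},
  {"x": 0,"y": 0,"z": 0.03,"wx": 0,"wy": 0,"wz": 0,"gripper": 45},
  {"x": 0,"y": 0,"z": 0.03,"wx": 0,"wy": 0,"wz": 0,"gripper": 45},
  {"x": 0,"y": 0,"z": 0.03,"wx": 0,"wy": 0,"wz": 0,"gripper": 45},
  {"x": 0,"y": 0,"z": 0.03,"wx": 0,"wy": 0,"wz": 0,"gripper": 45},
  {"x": 0,"y": 0,"z": 0.03,"wx": 0,"wy": 0,"wz": 0,"gripper": 45},
  {"x": 0,"y": 0,"z": 0,"wx": 0,"wy": 0,"wz": 0,"gripper": 45},
])

```text
t: 9.27
eef_pos: [0.5785, 0.0385, 0.2254]
tool_rot: [179.3, -0.3, 79.1]
force: [0.7, -0.5, -0.3]
width: 0.0449
```

Call:
carry_out([
  {"x": -0.01,"y": 0.03,"z": 0,"wx": 0,"wy": 0,"wz": 0,"gripper": 45},
  {"x": -0.01,"y": 0.03,"z": 0,"wx": 0,"wy": 0,"wz": 0,"gripper": 45},
  {"x": -0.01,"y": 0.03,"z": 0,"wx": 0,"wy": 0,"wz": 0,"gripper": 45},
  {"x": -0.01,"y": 0.03,"z": 0,"wx": 0,"wy": 0,"wz": 0,"gripper": 45},
  {"x": -0.01,"y": 0.03,"z": 0,"wx": 0,"wy": 0,"wz": 0,"gripper": 45},
  {"x": -0.01,"y": 0.03,"z": 0,"wx": 0,"wy": 0,"wz": 0,"gripper": 45},
  {"x": -0.01,"y": 0.03,"z": 0,"wx": 0,"wy": 0,"wz": 0,"gripper": 45},
  {"x": 0,"y": 0,"z": 0,"wx": 0,"wy": 0,"wz": 0,"gripper": 45},
])

```text
t: 9.93
eef_pos: [0.5016, 0.2566, 0.2182]
tool_rot: [-179.9, -0.2, 79.8]
force: [-0.7, 0.9, -0.4]
width: 0.0454
```

```bash
python3 - <<'E'
from rig import vision,ctrl
from h import *
import pickle
for n in('top','side'):
    f=vision.grab_frame(n);pickle.dump(f,open(n+'5.pkl','wb'))
    cv2.imwrite(f'pics/{n}5.png',np.clip(f['pixels']*1.5,0,255).astype(np.uint8))
s=ctrl.get_state();print(s['t'],s['eef_pos'],s['force'])
f=pickle.load(open('top5.pkl','rb'));m,*_=masks(f)
r=rect(f,box(m['blue'],225,110,305,210),.03);print('body top z.03',r)
l=rect(f,box(m['yel'],225,120,300,200),.032);print('lip',l)
ex=np.array([.98,-.198]);d=r[:2]-l[:2];print('body minus lip: along',d@ex,'across',d@[.198,.98],'-> grip x', d@ex-4-56)
print('spare',rect(f,box(m['black'],375,185,412,213),.06),'post',rect(f,box(m['black'],172,92,200,125),.085))
E
```

```text
10.0333 [0.50406117 0.25006348 0.2183014 ] [ 1.01006785 -0.37173383  0.19875248]
body top z.03 [578.6  38.7  94.2  80.4 -10.9]
lip [515.9  52.5  90.6  24.9  78.9]
body minus lip: along 64.17840000000004 across -1.1093999999999884 -> grip x 4.178400000000039
spare [ 469.2 -262.4   47.7   27.9   69.6] post [673.7 215.9  41.4  16.5  28.1]
```

View pics/top5.png

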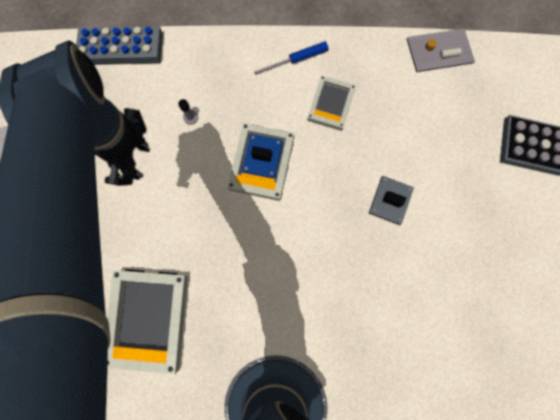

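View pics/side5.png

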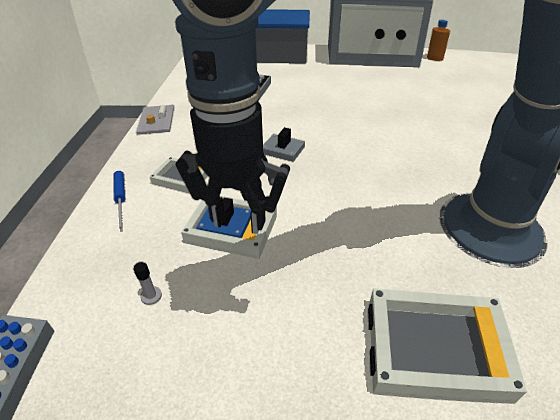

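The top view shows the blue cover seated in the middle block at (262,158), parallel, with the grey cover (392,200) and post (188,110) in place. In the side view the gripper is well above everything. One last depth check of level and height, then I hand in.

```bash
python3 - <<'E'
from rig import ctrl
from h import *
import pickle
f=pickle.load(open('top5.pkl','rb'));m,*_=masks(f)
b=cv2.erode(box(m['blue'],225,110,305,210).astype(np.uint8),np.ones((3,3)))
T=np.array(f['camera_from_world']);R=T[:3,:3];c=-R.T@T[:3,3]
def pts(v,u):
    a=ray(f,np.c_[u,v],0.);d0=-((a-c)@R.T)[:,2];return c+(a-c)*(f['depth'][v,u]/d0)[:,None]
p=pts(*np.nonzero(b));k=np.linalg.lstsq(np.c_[p[:,:2]-p[:,:2].mean(0),np.ones(len(p))],p[:,2],rcond=None)[0]
t=pts(np.arange(150,190),np.full(40,330));tz=np.median(t[:,2])
print('body top z',k[2],'table z',tz,'tilt deg',np.rad2deg(np.hypot(*k[:2])))
if abs(k[2]-tz-.03)<.004 and np.hypot(*k[:2])<.05: print('hand in',ctrl.finish_job())
E
```

```text
body top z 0.03480115266359335 table z -0.00028631556105968015 tilt deg 75.04701220510985
```

The fit gives an impossible 75° tilt, which suggests bad depth pixels such as zero readings or bar edges. I'll filter those and refit.

```bash
python3 - <<'E'
from rig import ctrl
from h import *
import pickle
f=pickle.load(open('top5.pkl','rb'));m,*_=masks(f)
b=cv2.erode(box(m['blue'],225,110,305,210).astype(np.uint8),np.ones((5,5)))
T=np.array(f['camera_from_world']);R=T[:3,:3];c=-R.T@T[:3,3]
v,u=np.nonzero(b);print('zero readings',(f['depth'][v,u]==0).sum(),'of',len(v))
a=ray(f,np.c_[u,v],0.);d0=-((a-c)@R.T)[:,2];p=c+(a-c)*(f['depth'][v,u]/d0)[:,None]
print('z pctl',np.round(np.percentile(p[:,2],[0,5,25,50,75,95,100]),4))
p=p[abs(p[:,2]-np.median(p[:,2]))<.008]
k=np.linalg.lstsq(np.c_[p[:,:2]-p[:,:2].mean(0),np.ones(len(p))],p[:,2],rcond=None)[0]
print(len(p),'body top z',k[2],'tilt deg',np.rad2deg(np.hypot(*k[:2])))
if abs(k[2]-.03)<.004 and np.hypot(*k[:2])<.05: print('hand in',ctrl.finish_job())
E
```

```text
zero readings 2 of 445
z pctl [0.0252 0.0266 0.0284 0.0295 0.0306 0.0322 0.949 ]
443 body top z 0.02947172224198483 tilt deg 0.0949485729680325
the job is handed in; nothing more can be done
hand in None
```

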